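# Lean the long panel on the drying stand

## Robot

A 7-joint arm with a two-finger parallel gripper is mounted at the origin on the work surface. World frame = base frame: x ahead of the robot, y to its left, z up, the work surface at z = 0. Lengths are in m, angles in rad, forces in N, time in s.
With the tool pointing down it reaches from about 0.35 to 0.9 m from the base axis. Payload 7.2 kg.
Tool frame: the origin (TCP) lies between the finger pads; the fingertips stand 14 mm ahead of it and the grasp point (between the pads) lies 5 mm behind it (ctrl.tip_reach is the distance from the TCP to the fingertips, in m); z points along the fingers, x is the direction in which the jaws open and shut, and the axes are right-handed (so a half turn about z gives the same grasp; the last joint's range is limited). The gripper opens to 88 mm and grips with 3 to 60 N. Pads are 20 mm wide; open, the fingers measure 115 mm over their backs; the gripper's body (75 mm by 178 mm) begins 61 mm behind the grasp point.
Start: joints at [-1.193, 0.411, -0.013, 1.596, 0.006, 1.134, -0.082], TCP at [0.269, 0.564, 0.237] pointing down, gripper open.
Joint ranges: [-2.95, 2.95], [-0.29, 1.99], [-1.47, 1.44], [0.14, 2.54], [-1.03, 4.17], [0.13, 1.85], [-2.86, 2.86]. Speed limits (rad/s): [2.39, 2.39, 3.01, 3.01, 3.14, 3.14, 3.14].

## Interface

Orientations are given as a unit quaternion [x, y, z, w].
In Python, from cell import ctrl, eyes, hand_in gives the robot as it stands. Calls block until the motion is done:
- ctrl.goto(position, orientation): joint-space move of the TCP to a pose.
- ctrl.line_to(position, rot=None, v=0.15): straight line of the TCP; rot=None keeps the orientation; v is the mean speed in m/s.
- ctrl.move_j(angles): joint-space move.
- ctrl.grip(opening, grip_force=None): opening from 0.0 (shut) to 1.0 (fully open); grip_force is the grip in N (None keeps the last); returns when the fingers have stopped.
- ctrl.pause(seconds).
- ctrl.solve_ik(position, orientation): joint angles nearest the present ones, or None.
- eyes.get_image(name): name is "side" or "top" or "wrist"; returns (picture, depth): 420x560x3 uint8, blue, green, red; 420x560 float32, m along the optical axis (not along the pixel's ray), 0 where there is no reading.
- eyes.calibration(name): a dict with "fx", "fy", "cx", "cy" (pixels), "distortion" ([k1, k2, p1, p2, k3] as OpenCV has them; the pictures are not rectified), "origin" and "attitude" of the camera in the world; the wrist camera has in their place "tool_from_camera" (4x4, takes a point from camera to tool coordinates, whose origin is the TCP and whose axes are the tool frame's). Camera axes: x right, y down, z forward; pixel columns grow to the right and rows downward; lengths in m; the calibration is good to about 2 mm. A picture is of the moment at which its call begins: read the wrist's pose just before it. calibration takes no time and is no camera call.
A pose or a line that the arm cannot do raises ctrl.MotionError and nothing moves.
- hand_in(): hands the job in, once; it reports no verdict.
Readings, each from a call of its own:
- ctrl.current_time(): time.
- ctrl.current_joint_positions(): joint angles.
- ctrl.current_qvel(): joint speeds.
- ctrl.current_joint_efforts(): joint torques, N m.
- ctrl.current_position(): TCP position.
- ctrl.current_eef_rot(): TCP orientation.
- ctrl.current_ft_force(): force on the tool from outside, world axes, zero at the start.
- ctrl.current_torque(): the same for the moment, N m.
- ctrl.current_opening(): opening from 0.0 (shut) to 1.0 (fully open).
Only numpy, scipy, OpenCV 4.12 (cv2) and the standard library are available. Lean on these libraries where they do the work, as an engineer would, in place of code of your own. Each camera call takes 0.05 s, during which the arm holds its last target. There are 200 camera calls.

## Task

Take the longest of the three bare wooden boards out of the slotted rack and lean it, standing on end, against the low back wall of the plywood stand, about midway along it. Set its foot on the stand's floor right behind the front batten, so that it cannot slide, with a broad face on the wall. Let go, and leave the other two boards standing in the rack.

Things in the scene. Friction and masses are not known exactly. Their poses are not given: they have to be found in the camera images.
- board_long_centre (a point): Centre of the board to lean: the longest of three bare wooden boards standing on end in a dark slotted rack. 14 mm thick (its x) x 90 wide (its y) x 250 long (its z, up), about 0.2 kg, both ends and both faces alike. Rack floor 10 mm above the table; strips up to 45 mm above the table flank its broad faces with 2 mm play: raise it straight up 40 mm to free it.
- board_middle_centre (a point): Centre of the second board in the rack, to be left there: same wood, 14 mm thick (x) x 90 wide (y) x 170 long (z, up). The three slots lie side by side, 70 mm apart along the boards' x; which board stands in which slot varies, so a board freed upwards is best carried out edgeways, along its y, clear of its neighbours.
- board_short_centre (a point): Centre of the third board in the rack, to be left there: same wood, 14 mm thick (x) x 110 wide (y) x 130 long (z, up).
- stand: Fixed plywood stand, 260 mm along y. Origin: centre of its underside, on the table. Floor 12 mm up. Upright back wall along y, 15 mm thick: front face (looks to -x) at x = +40 mm, top 152 mm above the table. Front batten along y, 20 mm thick: inner face at x = -35 mm, top 32 mm up. Foot against the batten, the board leans about 24 degrees from upright to +x on the wall's top edge.
There are look-alikes about, which are no part of the job. Leave any green or purple look-alike of the part that bears board_long_centre alone.

How it is judged:
By the outcome, as a careful person would: the job done as asked, in the order asked, and still so for the second after the job is handed in, with the robot touching nothing.
It also fails if it takes over 45 s, if anything falls off the work surface, if the arm or the gripper's body presses on something with over 40 N, if the wrist force passes 120 N, or if a joint passes its speed limit or range.

## Working session

There is one attempt and no reset: what is moved stays moved. The work goes in short steps, each a Python script; the robot and the scene stay as the last script left them, time stands still between calls to the robot, and variables do not carry over. Pictures are saved under pics/ and viewed, about 8 in all and at most 12, crops included, and the job is handed in when it is done.

```bash
mkdir -p pics; cat > h.py <<'E'
import numpy as np, cv2
from cell import ctrl, eyes, hand_in
from scipy.spatial.transform import Rotation as R
def snap(n):
    p,q=ctrl.current_position(),ctrl.current_eef_rot()
    im,d=eyes.get_image(n); np.savez(f'pics/{n}.npz',im=im,d=d,p=p,q=q); return im,d
def att(c):
    a=np.array(c['attitude'],float)
    return a if a.shape==(3,3) else R.from_quat(a).as_matrix()
def cloud(n):
    """HxWx3 world points from last snap"""
    z=np.load(f'pics/{n}.npz'); d=z['d']; c=eyes.calibration(n)
    K=np.array([[c['fx'],0,c['cx']],[0,c['fy'],c['cy']],[0,0,1]])
    v,u=np.indices(d.shape)
    r=cv2.undistortPoints(np.stack([u,v],-1).reshape(-1,1,2).astype(np.float64),K,np.array(c['distortion'])).reshape(*d.shape,2)
    P=np.dstack([r*d[...,None],d])
    if 'tool_from_camera' in c:
        T=np.array(c['tool_from_camera']); P=P@T[:3,:3].T+T[:3,3]
        P=P@R.from_quat(z['q']).as_matrix().T+z['p']
    else: P=P@att(c).T+np.array(c['origin'])
    P[d==0]=np.nan
    return P
E
python3 - <<'E'
from h import *
for n in('top','side'):
    im,d=snap(n); cv2.imwrite(f'pics/{n}0.png',im); print(eyes.calibration(n))
print(ctrl.current_time(),ctrl.current_eef_rot())
E
```

```text
{'fx': 477.843463226158, 'fy': 477.843463226158, 'cx': 280.9372929843507, 'cy': 212.80752725840247, 'distortion': array([-0.14437024,  0.        ,  0.        ,  0.        ,  0.        ]), 'origin': array([ 0.49889879, -0.05986439,  1.11550264]), 'attitude': array([ 0.70724843, -0.70499225,  0.03231645, -0.04172821])}
{'fx': 429.8994852412848, 'fy': 429.8994852412848, 'cx': 283.3626083114858, 'cy': 216.06898694520092, 'distortion': array([0.00503184, 0.        , 0.        , 0.        , 0.        ]), 'origin': array([ 0.19076822, -0.64636292,  0.61463368]), 'attitude': array([ 0.84824465, -0.24719002,  0.13671705, -0.44798053])}
0.1 [ 8.45932410e-01  5.33289658e-01 -5.69542342e-04  4.17671776e-04]
```

View pics/top0.png

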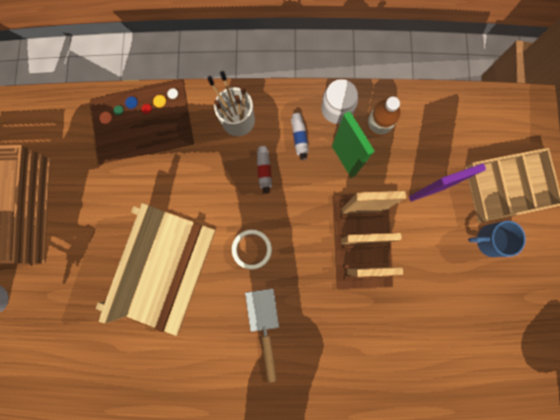

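View pics/side0.png

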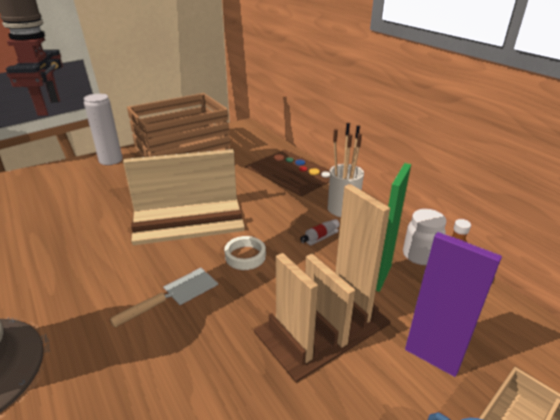

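The top view has image up = +x and image right = -y. Candidates for the longest board are the rack boards at (375,200), (370,238) and (375,271), plus the green one at (352,145) and the purple one at (447,183), which are look-alikes. The bare board at (375,200) is clearly tallest in the side view at (360,245). The stand is at (155,268), with its wall on the +y side. Next I'll measure these and take an enlarged crop.

```bash
python3 - <<'E'
from h import *
P=cloud('top'); im=np.load('pics/top.npz')['im']
def rect(m,name):
    p=P[m]; p=p[~np.isnan(p[:,0])]
    r=cv2.minAreaRect(p[:,:2].astype(np.float32)); print(name,len(p),'z',np.percentile(p[:,2],[5,50,95]).round(4),'rect',np.round(r[0],4),np.round(r[1],4),round(r[2],2)); print('   med',np.median(p[:,:2],0).round(4))
v,u=np.indices(P.shape[:2]); Z=P[...,2]
def box(u0,u1,v0,v1): return (u>=u0)&(u<=u1)&(v>=v0)&(v<=v1)
rect(box(325,412,180,220)&(Z>.245),'long'); 
rect(box(325,412,225,250)&(Z>.12),'b2'); rect(box(325,412,258,285)&(Z>.12),'b3')
rect(box(325,385,105,180)&(Z>.2),'green'); rect(box(400,490,155,205)&(Z>.2),'purple')
for k,(a,b) in {'walltop':(.142,.165),'batten':(.027,.04),'floor':(.006,.018)}.items(): rect(box(90,220,195,340)&(Z>a)&(Z<b),k)
# table check
print('table',np.nanmedian(Z[320:400,320:500]))
c=lambda i,x:cv2.resize(i[x[2]:x[3],x[0]:x[1]],None,fx=3,fy=3,interpolation=cv2.INTER_CUBIC)
cv2.imwrite('pics/crop.png',np.hstack([c(im,(85,225,190,345)),c(im,(320,440,100,295))[:465]]))
# save a height slice
S=cloud('side'); q=S.reshape(-1,3); q=q[~np.isnan(q[:,0])]
m=(q[:,2]>.245)&(q[:,0]>.3)&(q[:,0]<.75)&(abs(q[:,1]+.25)<.25)
print('side pts high',m.sum(), np.c_[q[m].min(0),q[m].max(0)].round(3).tolist())
E
```

```text
long 413 z [0.2517 0.2595 0.2618] rect [ 0.6224 -0.2295] [0.0144 0.0902] 2.7
   med [ 0.6216 -0.2281]
b2 389 z [0.1331 0.1394 0.1424] rect [ 0.5523 -0.2376] [0.0143 0.1102] 2.16
   med [ 0.5521 -0.2358]
b3 377 z [0.1483 0.1792 0.1823] rect [ 0.4818 -0.2407] [0.0142 0.0899] 1.84
   med [ 0.4815 -0.2373]
green 673 z [0.2059 0.2473 0.2516] rect [ 0.7412 -0.1928] [0.091  0.0157] 30.77
   med [ 0.7386 -0.1912]
purple 493 z [0.2095 0.249  0.2589] rect [ 0.6501 -0.3478] [0.0156 0.1778] 19.34
   med [ 0.6598 -0.3771]
walltop 1028 z [0.1449 0.1511 0.1542] rect [0.4967 0.2776] [0.0181 0.2604] 70.45
   med [0.4969 0.2769]
batten 1176 z [0.0281 0.0314 0.0358] rect [0.4786 0.2264] [0.0976 0.2605] 70.66
   med [0.4721 0.1974]
floor 4940 z [0.0082 0.0117 0.0152] rect [0.4817 0.2201] [0.2399 0.293 ] 46.33
   med [0.4745 0.2176]
table -0.0004004169246150102
side pts high 1284 [[0.609, 0.75], [-0.435, -0.18], [0.245, 0.262]]
```

View pics/crop.png

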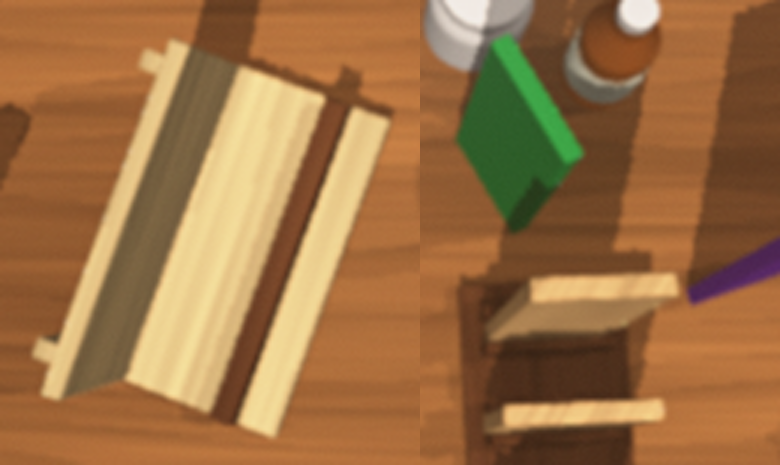

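The crop confirms that the bare board, crop (605,290), is the tall one. Its top is at z = 0.26 and it measures 14 x 90, which matches. The short board sits in the middle slot and the 170 board is nearest. The purple look-alike is just beyond the board's -y end, so I'll carry the board out towards +y. Next I'll check the stand profile and the IK.

```bash
cat >> h.py <<'E'
TH=np.radians(70.5); SX=np.array([np.cos(TH),np.sin(TH),0]); SY=np.array([-np.sin(TH),np.cos(TH),0]); Z=np.array([0,0,1.])
S0=np.array([.4808,.2328,0])
def quat(x,z): 
    return R.from_matrix(np.c_[x,np.cross(z,x),z]).as_quat()
YAW=np.radians(2.4); BX=np.array([np.cos(YAW),np.sin(YAW),0])
SG=1
QG=lambda: quat(SG*BX,-Z)
L=.225  # grasp point from foot, along the board
def place(th,corner_x,foot_z,L=L):
    """TCP pose for board tilted th deg to +SX; lowest (wall-side) corner at stand x, height foot_z"""
    t=np.radians(th); a=np.sin(t)*SX+np.cos(t)*Z; n=np.cos(t)*SX-np.sin(t)*Z
    g=S0+corner_x*SX+foot_z*Z-.007*n+L*a
    return g-.005*a, quat(SG*n,-a)
E
python3 - <<'E'
import h; from h import *
P=cloud('top'); Q=P-S0; X=Q@SX; Y=Q@SY; z=P[...,2]
for x in np.arange(-62,66,4)/1e3:
    m=(abs(X-x)<.002)&(abs(Y)<.1); print(round(x*1e3),round(float(np.nanmedian(z[m]))*1e3,1) if m.any() else None,m.sum(),end=' | ')
print()
for y in(-.1,-.05,0,.05,.1):
    m=(abs(Y-y)<.012)&(z>.145)&(z<.16)&(abs(X-.05)<.04); b=(abs(Y-y)<.012)&(z>.026)&(z<.038)&(X<-.02)
    print(y,'wall',np.percentile(X[m],[3,97]).round(4),'bat',np.percentile(X[b],[3,97]).round(4))
m=(z>.145)&(z<.16)&(abs(X-.05)<.04);print('Y ext',np.percentile(Y[m],[0.5,99.5]))
for s in(1,-1):
    h.SG=s
    p=np.array([.6224,-.2295,.23]); print(s,ctrl.solve_ik(p,h.QG()),ctrl.solve_ik(p+[0,0,.12],h.QG()))
    for a in((22,-.02,.08),(22,-.02,.012),(25,-.022,.012)): print('  ',ctrl.solve_ik(*place(*a)))
E
```

```text
-62 11.3 145 | -58 11.7 150 | -54 23.9 295 | -50 31.5 147 | -46 31.8 151 | -42 31.1 147 | -38 31.2 146 | -34 30.9 57 | -30 11.9 87 | -26 11.7 148 | -22 11.4 143 | -18 11.7 143 | -14 11.3 150 | -10 11.7 139 | -6 11.6 150 | -2 11.1 139 | 2 11.4 143 | 6 11.5 145 | 10 11.5 146 | 14 11.7 139 | 18 11.7 144 | 22 11.6 147 | 26 11.7 138 | 30 11.9 144 | 34 11.5 146 | 38 69.2 592 | 42 95.2 1431 | 46 151.8 183 | 50 151.6 184 | 54 151.0 121 | 58 147.4 2 | 62 None 0 | 
-0.1 wall [0.0404 0.0552] bat [-0.2144 -0.0357]
-0.05 wall [0.0393 0.0542] bat [-0.0541 -0.0351]
0 wall [0.0407 0.0549] bat [-0.0539 -0.0355]
0.05 wall [0.0399 0.0547] bat [-0.0549 -0.0358]
0.1 wall [0.0402 0.0547] bat [-0.0545 -0.0356]
Y ext [-0.12883758  0.12765562]
1 [-0.30388785  0.63116069  0.93775241  1.54540107 -0.52786691  1.23610192
  0.76032138] [-0.31915728  0.55767464  1.00208024  1.37059835 -0.4652702   1.45998641
  0.70338191]
   [-0.78158649  0.48603824  0.10025718  1.42551486  0.14881403  1.563593
  0.51936374]
   [-0.78601588  0.53674586  0.10604516  1.50760703  0.1425795   1.43251856
  0.50125445]
   [-0.80532797  0.58254488  0.11218352  1.45905936  0.15457043  1.48440886
  0.48760233]
-1 [-0.42281928  0.7940115   1.25081719  1.55244167 -0.76512735  1.35776657
 -2.19300976] [-0.40683703  0.67222757  1.25406268  1.37589264 -0.63378546  1.53203669
 -2.30397341]
   [-1.17170302  0.56271446  0.7251381   1.45564085 -0.10205441  1.53674207
 -2.36810031]
   [-1.17168429  0.6230167   0.71954895  1.53712369 -0.14214913  1.40993381
 -2.36109922]
   [-1.17462484  0.67357281  0.72308457  1.48840538 -0.13949253  1.4589716
 -2.36864978]
```

```bash
python3 - <<'E'
from h import *
B=np.array([.6224,-.2295,.23])
p=ctrl.current_position(); ctrl.line_to([p[0],p[1],.40],v=.3)
ctrl.goto(B+[0,0,.15],QG()); print(ctrl.current_time(),ctrl.current_position())
ctrl.line_to(B,v=.12); print('F before',ctrl.current_ft_force())
ctrl.grip(0.0,30); print('open',ctrl.current_opening()*88,'F',ctrl.current_ft_force(),ctrl.current_position())
ctrl.line_to(B+[0,0,.02],v=.06); print('F up20',ctrl.current_ft_force())
ctrl.line_to(B+[0,0,.12],v=.12); print('F',ctrl.current_ft_force(),ctrl.current_opening()*88,ctrl.current_time())
im,d=snap('side'); snap('top'); cv2.imwrite('pics/side1.png',im)
E
```

```text
3.8333 [ 0.62287098 -0.22846207  0.3798437 ]
F before [ 0.39762566 -0.45314951  0.53779201]
open 13.624043990658208 F [-0.41322606  0.50894857  0.24879317] [ 0.62231446 -0.22949465  0.22996546]
F up20 [-0.42335441 -0.13666723 -1.98386991]
F [ 0.68027748  0.32785685 -1.70056849] 13.74366027072203 7.825
```

View pics/side1.png

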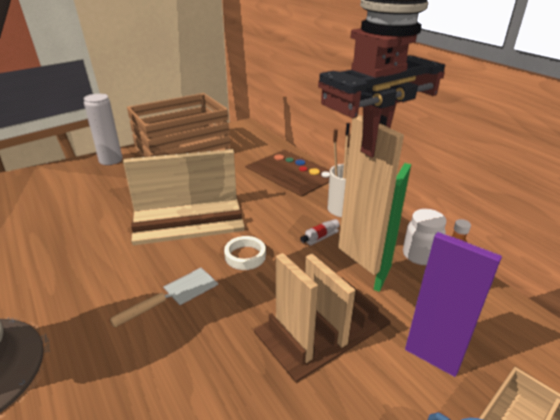

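The tall board is held at (368,195) and its foot is clear. The other two still stand at (295,310) and (330,300). I'll carry it edgeways towards +y and then to the stand.

```bash
python3 - <<'E'
from h import *
p=ctrl.current_position(); ctrl.line_to([p[0]-.01,p[1]+.20,p[2]],v=.2)
ctrl.goto(*place(21,-.06,.10)); print(ctrl.current_time())
ctrl.line_to(place(21,-.018,.06)[0],v=.12)
ctrl.line_to(place(21,-.018,.022)[0],v=.08)
f0=ctrl.current_ft_force(); print('f0',f0)
for k in range(1,14):
    h=.022-.001*k; ctrl.line_to(place(21,-.018,h)[0],v=.03)
    f=ctrl.current_ft_force()-f0
    if f[2]>4: break
print('foot z',h,f,ctrl.current_position()-place(21,-.018,h)[0],ctrl.current_time())
im,d=snap('side'); cv2.imwrite('pics/side2.png',cv2.resize(im[60:300,80:360],None,fx=2.5,fy=2.5))
E
```

```text
10.2417
f0 [-0.16690154  0.52777819 -2.20571134]
foot z 0.011 [-1.84463153  0.99792984  6.91314643] [1.50939983e-04 6.55768267e-05 6.70709146e-04] 14.25
```

View pics/side2.png

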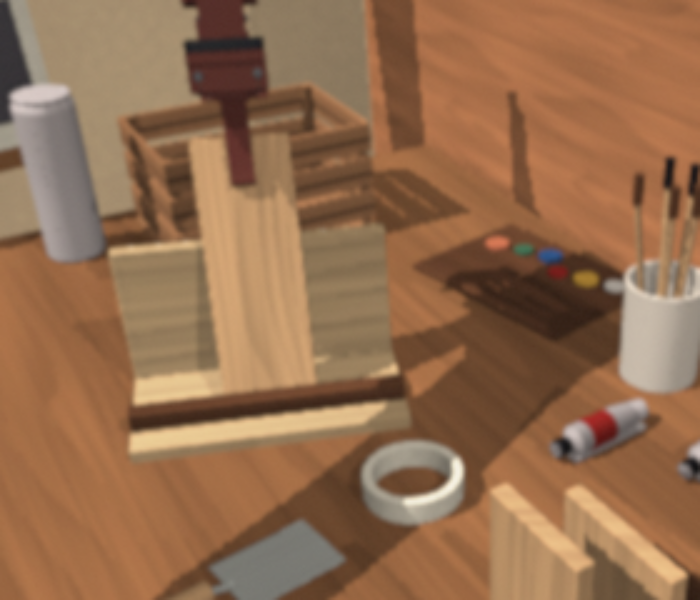

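The foot stands on the floor behind the batten, and the board is central along the wall. Next I'll slide it to the batten and then tilt it onto the wall, watching the force.

```bash
python3 - <<'E'
from h import *
fz=.0125; ctrl.line_to(place(21,-.018,fz)[0],v=.03); f0=ctrl.current_ft_force()
for k in range(1,9):
    cx=-.018-.001*k; ctrl.line_to(place(21,cx,fz)[0],v=.03)
    f=(ctrl.current_ft_force()-f0)@np.c_[SX,SY,Z]
    if f[0]>3.5: break
print('batten at',cx,f)
cx+=.0007
ctrl.line_to(*place(21,cx,fz),v=.03); f0=ctrl.current_ft_force()
for th in np.arange(21.4,25.5,.4):
    ctrl.line_to(*place(th,cx,fz),v=.03); f=(ctrl.current_ft_force()-f0)@np.c_[SX,SY,Z]; print(round(th,1),f.round(1),ctrl.current_torque().round(2))
    if f[0]<-4: break
print(ctrl.current_time(),ctrl.current_opening()*88)
snap('top')
E
```

```text
batten at -0.024 [4.72800129 1.99934815 2.70685974]
21.4 [-1.3 -1.3  0.8] [ 2.22 -0.68  0.02]
21.8 [-0.9 -0.6  0.6] [ 2.33 -0.73  0.01]
22.2 [ 0.7 -0.8 -1.2] [ 2.38 -0.76 -0.02]
22.6 [-0.7 -1.  -0.1] [ 2.32 -0.87  0.01]
23.0 [-0.5 -0.9 -0.1] [ 2.39 -0.87  0.06]
23.4 [-0.2 -1.5 -2. ] [ 2.44 -0.86  0.06]
23.8 [-0.2 -1.2 -0.4] [ 2.38 -0.9   0.08]
24.2 [-0.6 -1.4 -1.6] [ 2.41 -0.92  0.04]
24.6 [-5.4  1.1  3.7] [ 1.45 -0.29 -0.06]
18.55 13.81257371823481
```

```bash
python3 - <<'E'
from h import *
ctrl.grip(0.3); ctrl.pause(.2)
p=ctrl.current_position(); a=-R.from_quat(ctrl.current_eef_rot()).as_matrix()[:,2]
ctrl.line_to(p+.09*a,v=.1); ctrl.line_to(p+.09*a+[-.1,-.12,.08],v=.2)
ctrl.pause(.5); print(ctrl.current_time(),ctrl.current_ft_force())
im,d=snap('side'); it,_=snap('top')
cv2.imwrite('pics/fin.png',np.hstack([cv2.resize(im,(400,300)),cv2.resize(it,(400,300))]))
for n in('side','top'):
    P=cloud(n); Q=P-S0; X,Y,z=Q@SX,Q@SY,P[...,2]
    m=(abs(Y)<.06)&(z>.165)&(z<.26)&(X>0)&(X<.13)
    if m.sum()>50:
        A=np.c_[X[m],z[m]]; print(n,m.sum(),'Y',np.percentile(Y[m],[1,50,99]).round(4),'zmax',np.percentile(A[:,1],99).round(4))
    m=(abs(Y)<.04)&(z>.045)&(z<.22)&(X>-.05)&(X<.1)
    if n=='side':
        c=np.polyfit(z[m],X[m],1); print('front face tilt',np.degrees(np.arctan(c[0])),'x at z=.018',np.polyval(c,.018))
E
```

```text
21.8083 [-0.04075277 -0.16405826  0.09776861]
side 1490 Y [-0.044   0.0007  0.0438] zmax 0.2441
front face tilt 23.936301388365543 x at z=.018 -0.035010418178531504
top 1715 Y [-0.0467 -0.0027  0.0416] zmax 0.2461
```

View pics/fin.png

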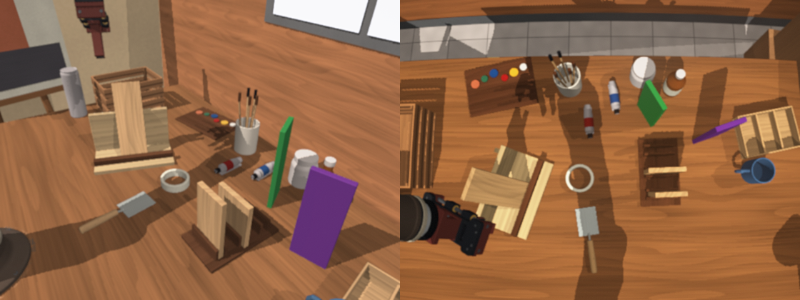

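The board leans at 23.9°, with its foot at the batten (x = -35 mm) and centred to within 3 mm. The other boards and the look-alikes haven't moved, and the gripper is clear.

```bash
python3 -c "
from h import *
hand_in()"
```

```text
the job is handed in; nothing more can be done
```

The 250 mm board now leans on the stand's back wall, and I handed the job in at about 22 s of the 45 s allowed. I took it from the far slot, lifted it straight up, carried it out edgeways and stood it behind the batten. I then tilted it until it touched the wall, and let go.

**Last checks:**
- **Lean:** 23.9° from upright, against about 24° expected.
- **Foot:** the front face reaches x = -35 mm at the foot, which is the batten's inner face.
- **Position along the wall:** within about 3 mm of the middle. The side camera put it at +0.7 mm and the top camera at -2.7 mm.
- **Rest of the scene:** the other two boards still stand in the rack, the look-alikes are where they were, and the gripper is clear of everything with no contact force.

No check failed. Apart from the small camera difference, the only mismatch was that the wall contact was felt at a commanded tilt of 24.6°, slightly past the expected 24°.

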